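# Lock a dough kneader's belt tensioner back at its third mark

### The arm

A 6-joint arm with a two-finger parallel gripper is mounted at the origin on a cart in front of the work surface, level with it; the furniture and walls round the work are solid. World frame = base frame: x ahead of the robot, y to its left, z up, the work surface at z = 0. Lengths are in mm, angles in rad, forces in N, time in s.
With the tool pointing down it reaches from about 425 to 1125 mm from the base axis. Payload 14.9 kg.
Tool frame: the origin (TCP) lies at the very end of the fingers, on their centre line; the grasp point (between the pads) lies 19 mm behind it (env.grip_point_offset is the distance from the TCP to the grasp point, in mm); z points along the fingers, y is the line along which they close (so a half turn about z gives the same grasp; the last joint's range is limited). The gripper opens to 91 mm and grips with 3 to 60 N. Pads are 32 mm wide; open, the fingers measure 118 mm over their backs; the gripper's body (76 mm by 178 mm) begins 60 mm behind the grasp point.
Start: joints at [-1.341, 0.379, 1.734, -0, 1.028, -0.033], TCP at [181.845, -675.981, 213.932] pointing down, gripper open.
Joint ranges: [-2.77, 2.77], [-0.74, 2.19], [0, 2.66], [-1.06, 4.2], [0.31, 2.87], [-3.08, 3.08]. Speed limits (rad/s): [1.89, 1.89, 2.39, 3.14, 3.14, 3.14].

### API

Orientations are given as a rotation vector (axis times angle).
In Python, from station import env gives the robot as it stands. The module is installed in compiled form; this text tells all that it offers.
- The arm moves only by the tool apply_moves, never from a script. Its argument "motion" is a list of rows, each a list of 2 entries, a list of its own where there are three numbers: the shift along the tool's x, y, z in m, then the turn, a rotation vector about the tool's x, y, z in degrees. A call has 1 to 8 rows; each row shifts and turns the commanded pose from where the row before left it, along the tool's axes as they then stand; what a row does not reach is not made up. A row lasts 1/12 s, in which the tool goes at most 41.7 mm and 7.16 degrees, less where a joint would pass 70% of its speed; a pose out of reach is approached as far as the arm can. A call with a gripper value outside its range is refused whole. "fingers" is the opening, from 0 (shut) to 1 (fully open), set as the call begins (left out, the last holds). The fingers move at their own pace and stop on an object; the grip force is fixed at half the most. Time passes only in rows, so rows that do not move let the fingers close. It gives the time, the measured TCP pose, the force, the opening and the grip force at its end, in the units of the state.
- env.state(): the state, without advancing time (a new reading comes with each control period).
- env.grab_frame(name): name is "scene" or "top" or "wrist"; returns a dict with "image" (400x640x3 uint8, red, green, blue), "intrinsics" (3x3 intrinsics, pixels), "D" ([k1, k2, p1, p2, k3] as OpenCV has them; the pictures are not rectified), "T" (4x4, takes a point from camera to world coordinates); the wrist camera has in their place "hand_eye" (4x4, takes a point from camera to tool coordinates, whose origin is the TCP and whose axes are the flange's). Camera axes: x right, y down, z forward; pixel columns grow to the right and rows downward; lengths in mm; the calibration is good to about 2 mm. A picture is of the moment at which its call begins: read the wrist's pose just before it. There is no depth.
- env.hand_in(): hands the job in; it is judged then, once.
Trained networks look in a picture, given as the dict that the camera call returned (one of the last four; its "shot" number tells which), for a name from the list of things; names that differ only in an ending like _2 or _b are one class to them, and where a whole thing is asked for, a point or a joint stands for the part that bears it (a point fixed in the world has none). Each returns a list of dicts, best first, with "confidence" (0 to 1); they miss things now and then, are a little off and sometimes report something else, mostly with a low value. They report only what shows in the picture. A call takes as long as a camera call.
- env.masks_of(picture, label): "pixels" (400x640 bool, what is visible of it).
- env.tip_of(picture, label): "xyz" ([x, y, z] in mm, in world coordinates, good to about 4 mm: a listed point, or the origin of a listed thing).
The state is a dict: "time_s": time; "joint_positions": joint angles; "dq": joint speeds; "effort": joint torques, N m; "position": TCP position; "tcp_rot": TCP orientation; "force": force on the tool from outside, world axes, zero at the start; "ft_torque": the same for the moment, N m; "gripper_width": opening from 0.0 (shut) to 1.0 (fully open); "grip_force": force on a finger pad.
Only numpy, scipy, OpenCV 4.12 (cv2) and the standard library are available. Lean on these libraries where they do the work, as an engineer would, in place of code of your own. Each camera call takes 0.05 s, during which the arm holds its last target. There are 200 camera calls.

### The job

The dough kneader's base lies upside down with its bottom cover off, ready for a new drive belt, and its sprung tensioner arm has to be held back out of the way. Take the locking pin out of its parking boss, put it into the eye at the end of the tensioner arm, and with it swing the arm against its spring to the third long mark of the scale, where the pin has to be pushed down into the hole until its shoulder sits fully home on the arm; then let go of it. Feel for the hole with a light touch: never push the pin against the machine with more than about 40 N, do not let the arm snap back, and leave the mug, timer and screwdriver where they are.

Things in the scene. Friction and masses are not known exactly. Their poses are not given: they have to be found in the camera images.
- drive_unit: Base of a dough kneader lying upside down: fixed white plastic tray 200 mm (its x) by 290 mm (its y), rim 76 mm high, belt drive open on top. Origin: centre of its underside, z up. Steel chassis plate at height 66 mm with a black driven pulley (100 mm wide) at (36, 82) mm and a motor pulley at (58, -94) mm, tops at 83 mm; the arm's pivot at (-20, -85) mm. Nothing is higher than 118 mm but the pin
- tensioner_arm (a joint): Swing of the sprung steel tensioner arm about its vertical pivot, rad: 0 at rest, where its spring holds it, growing anticlockwise seen from above, stop at 0.92. The eye resists along the arc with about 3 N at rest and 9 N at the third mark (0.628 nominal). At 0 the arm points 60 degrees anticlockwise from the unit's +x
- pivot_top (a point): Point on the arm's vertical pivot axis, at the height of the arm's top face (96 mm over the worktop); fixed to the drive unit
- eye_top (a point): Centre of the eye at the free end of the tensioner arm, on its top face (96 mm over the worktop), 110 mm from the pivot axis. The eye is a steel ring 26 mm wide and 10 mm thick with a through hole 11.4 mm wide; its underside runs 2 mm above the scale sector. x points outward along the arm, y in the direction of growing swing, z up
- third_mark (a point): Nominal centre of the third hole, in the top face (height 84 mm) of the grey scale sector under the eye's path. The sector, 10 mm thick, has a long mark at 0 and every 12 degrees (0.209 rad) of swing, and an 11.6 mm hole at long marks 1 to 4, 110 mm from the pivot. It is clamped through a curved slot: marks and holes stand up to 10 mm off nominal along the arc, to be found by eye or feel
- park_boss (a point): Centre of the top face (height 96 mm) of the pin's parking boss: white round post 20 mm wide with a 12 mm upright hole, fixed to the drive unit
- locking_pin: Loose locking pin standing in its parking boss. Origin: centre of its shoulder's underside (on the boss's top at the start), z up. Below: steel shank 10 mm across, 27 mm long, the last 2 mm tapered to 8 mm. Above: 20 mm shoulder, 3 mm thick, and a black knob 22 mm across from 3 to 34 mm. 60 g. Tip on the sector: shoulder 15 mm over the eye; in a hole it sinks until the shoulder meets the eye
- pin_tip (a point): Centre of the lower end of the locking pin, 27 mm below its origin. Shank and tip are greased (friction about 0.2), so that under the spring's load the pin drags up and down in the eye with about 2 N
- screwdriver: Bystander: screwdriver with a black handle, 190 mm, lying in front of the unit
- mug: Bystander: green and cream mug, 86 mm wide, 99 mm high, behind the unit
- timer: Bystander: round red egg timer, 65 mm, left of the unit

How it is judged (in metres and radians):
On the way, in this order (a step that is already met when the one before it is completed fails the run):
1. the pin stands in the eye of the resting tensioner arm (horizontal distance between pin_tip and eye_top below 0.004 m and z of pin_tip in the frame of eye_top below -0.005 m and value of joint tensioner_arm below 0.12 rad), for 0.1 s.
2. the arm has been swung to the third mark with the pin in its eye (horizontal distance between pin_tip and eye_top below 0.004 m and z of pin_tip in the frame of eye_top below -0.005 m and value of joint tensioner_arm above 0.51 rad), for 0.1 s.
At the end, for the whole second after the job is handed in: The tensioner arm stands locked at the third hole (swing 0.522 to 0.73 rad, which holds the third hole wherever the sector stands), the pin upright (within 0.15 rad) through the eye (within 4 mm) and down in that hole with its shoulder within 2 mm of the eye's top face, at rest and released (value of joint tensioner_arm between 0.522 and 0.73 rad and z of locking_pin in the frame of eye_top below 0.002 m and horizontal distance between locking_pin and eye_top below 0.004 m and angle between locking_pin's own z axis and vertical below 0.15 rad and linear speed of locking_pin below 0.02 m/s and contact force between the fingers and locking_pin below 0.1 N); the robot touches nothing.
It fails at once if the pin is pushed against the machine with more than 45 N (contact force between locking_pin and drive_unit above 45 N).
It fails at once if the arm is let go on the way and snaps back (velocity of joint tensioner_arm below -2.5 rad/s and value of joint tensioner_arm below 0.5 rad).
It fails at once if the mug, timer or screwdriver is moved by more than 20 mm (distance of any of mug, timer, screwdriver from where it was at the start of the episode above 0.02 m).
It also fails if it takes over 72 s, if anything falls off the work surface, if the arm or the gripper's body presses on something with over 40 N, if the wrist force passes 120 N, or if a joint passes its speed limit or range.

## Working session

There is one attempt and no reset: what is moved stays moved. The work goes in short steps, Python scripts to look and compute and a tool call to move; the robot and the scene stay as the last step left them, time stands still between calls to the robot, and variables do not carry over. Pictures are saved under pics/ and viewed, at most 10 in all, crops included, and the job is handed in when it is done.

Besides the shell and the picture viewer there is one more tool, called after "Emit:" as name(argument=value, ...), one argument or row to a line, values as JSON. apply_moves: Moves the arm, as the interface text tells. Its arguments: {"type":"object","properties":{"motion":{"type":"array","items":{"type":"array"}},"fingers":{"type":"number"}},"required":["motion"]}

```bash
mkdir -p pics
cat > h.py <<'E'
from station import env
import numpy as np, cv2
from scipy.spatial.transform import Rotation as R
def wT(f,s):
    if "T" in f: return np.array(f["T"])
    T=np.eye(4);T[:3,:3]=R.from_rotvec(s["tcp_rot"]).as_matrix();T[:3,3]=s["position"]
    return T@np.array(f["hand_eye"])
def px2w(f,T,uv,z):
    p=cv2.undistortPoints(np.array([[uv]],float),np.array(f["intrinsics"]),np.array(f["D"]))[0,0]
    d=T[:3,:3]@[p[0],p[1],1];o=T[:3,3]
    return o+d*(z-o[2])/d[2]
def w2px(f,T,X):
    Ti=np.linalg.inv(T);r=cv2.Rodrigues(Ti[:3,:3])[0]
    return cv2.projectPoints(np.array([X],float),r,Ti[:3,3],np.array(f["intrinsics"]),np.array(f["D"]))[0].reshape(-1,2)
def save(f,n): cv2.imwrite("pics/"+n,f["image"][:,:,::-1])
E
python3 - <<'E'
from h import *
s=env.state();print(s)
for c in ["top","scene"]:
    f=env.grab_frame(c);save(f,c+"1.png")
    for l in ["drive_unit","pivot_top","eye_top","third_mark","park_boss","locking_pin","pin_tip","mug","timer","screwdriver"]:
        r=env.tip_of(f,l)
        print(c,l,[(np.round(x["xyz"]),round(x["confidence"],2)) for x in r[:2]])
print(env.grip_point_offset)
E
```

```text
{'time_s': 0.0, 'joint_positions': array([-1.34128575e+00,  3.79399891e-01,  1.73482348e+00, -3.03815000e-07,
        1.02848092e+00, -3.32995083e-02]), 'dq': array([ 0.00020716,  0.0019603 ,  0.00062704, -0.00013958,  0.00085133,
       -0.00092825]), 'effort': array([ 2.85006208e-03, -7.63722754e+01, -4.34365189e+01,  6.52058492e-02,
        4.24256420e-02, -1.11969819e-04]), 'position': array([ 181.75617839, -675.55850301,  213.27316849]), 'tcp_rot': array([-3.11341150e+00, -4.11489390e-01,  1.71379491e-04]), 'force': array([-0.32380313,  0.50869344, -0.38051107]), 'ft_torque': array([-0.00845674, -0.0253119 ,  0.04344129]), 'grip_force': 0.0, 'gripper_width': 0.9981183916340264}
top drive_unit [(array([603.,  10.,   0.]), 0.7)]
top pivot_top [(array([579., -70.,  94.]), 0.69)]
top eye_top []
top third_mark [(array([562.,  38.,  82.]), 0.85), (array([536., 100.,  92.]), 0.58)]
top park_boss [(array([536., 102.,  93.]), 0.89)]
top locking_pin [(array([536.,  98.,  98.]), 0.53)]
top pin_tip [(array([537.,  96.,  97.]), 0.41)]
top mug [(array([796.,  37.,   1.]), 0.67)]
top timer [(array([402., 301.,   2.]), 0.94)]
top screwdriver [(array([ 376., -123.,   -1.]), 0.71)]
scene drive_unit [(array([600.,  12.,  -1.]), 0.68)]
scene pivot_top [(array([577., -70.,  95.]), 0.86)]
scene eye_top [(array([636.,  19.,  99.]), 0.76)]
scene third_mark [(array([570.,  40.,  86.]), 0.63)]
scene park_boss [(array([569.,  36.,  86.]), 0.59), (array([536., 102.,  98.]), 0.56)]
scene locking_pin [(array([534., 101.,  93.]), 0.49)]
scene pin_tip [(array([537., 102.,  68.]), 0.45)]
scene mug [(array([797.,  30.,   2.]), 0.59)]
scene timer [(array([407., 301.,  -1.]), 0.65)]
scene screwdriver [(array([ 379., -126.,   -1.]), 0.62)]
18.8
```

View pics/top1.png

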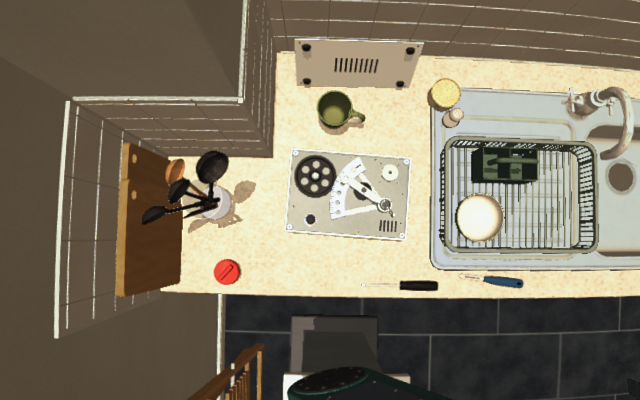

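View pics/scene1.png

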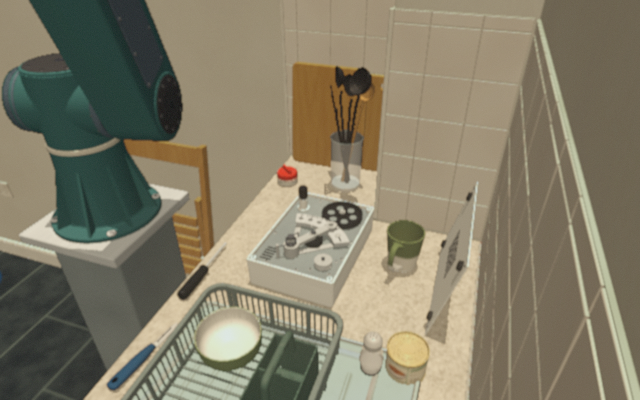

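The top view shows the pin at about px (310,218) left-front, the pivot at (385,207) and the eye at about (357,163). The networks agree: pin at about (536,101), eye at about (637,20) and pivot at about (578,-70), which puts the unit's yaw near -3°. I'm adding a row planner, then approaching with the finger-closing axis along the arc tangent (world -15°).

```bash
cat >> h.py <<'E'
def plan(p,yaw,vmm=36.,vdeg=6.5,down=True):
    """rows from the present pose to TCP p (mm), tool y at world angle yaw (deg), tool down"""
    s=env.state();R0=R.from_rotvec(s["tcp_rot"]);p0=np.array(s["position"])
    a=np.radians(yaw);y=np.array([np.cos(a),np.sin(a),0]);z=np.array([0,0,-1.]);x=np.cross(y,z)
    R1=R.from_matrix(np.c_[x,y,z]);w=(R0.inv()*R1).as_rotvec();d=np.array(p)-p0
    n=int(np.ceil(max(np.linalg.norm(d)/vmm,np.degrees(np.linalg.norm(w))/vdeg,1)))
    print("rows",n,"turn",np.degrees(w).round(2),"total tool-shift",R0.inv().apply(d).round(1))
    for i in range(n):
        Ri=R0*R.from_rotvec(w*i/n); print([(Ri.inv().apply(d/n)/1000).round(4).tolist(),np.degrees(w/n).round(2).tolist()])
E
python3 -c "
from h import *
plan([500,70,330],-15)"
```

```text
rows 23 turn [  0.     0.   -59.94] total tool-shift [ 501.  -637.7 -116.1]
[[0.0218, -0.0277, -0.005], [0.0, 0.0, -2.61]]
[[0.023, -0.0267, -0.005], [0.0, 0.0, -2.61]]
[[0.0242, -0.0256, -0.005], [0.0, 0.0, -2.61]]
[[0.0254, -0.0245, -0.005], [0.0, 0.0, -2.61]]
[[0.0264, -0.0233, -0.005], [0.0, 0.0, -2.61]]
[[0.0275, -0.0221, -0.005], [0.0, 0.0, -2.61]]
[[0.0285, -0.0208, -0.005], [0.0, 0.0, -2.61]]
[[0.0294, -0.0195, -0.005], [0.0, 0.0, -2.61]]
[[0.0302, -0.0182, -0.005], [0.0, 0.0, -2.61]]
[[0.031, -0.0168, -0.005], [0.0, 0.0, -2.61]]
[[0.0318, -0.0153, -0.005], [0.0, 0.0, -2.61]]
[[0.0324, -0.0139, -0.005], [0.0, 0.0, -2.61]]
[[0.033, -0.0124, -0.005], [0.0, 0.0, -2.61]]
[[0.0335, -0.0109, -0.005], [0.0, 0.0, -2.61]]
[[0.034, -0.0093, -0.005], [0.0, 0.0, -2.61]]
[[0.0344, -0.0078, -0.005], [0.0, 0.0, -2.61]]
[[0.0347, -0.0062, -0.005], [0.0, 0.0, -2.61]]
[[0.035, -0.0046, -0.005], [0.0, 0.0, -2.61]]
[[0.0351, -0.003, -0.005], [0.0, 0.0, -2.61]]
[[0.0352, -0.0014, -0.005], [0.0, 0.0, -2.61]]
[[0.0353, 0.0002, -0.005], [0.0, 0.0, -2.61]]
[[0.0352, 0.0018, -0.005], [0.0, 0.0, -2.61]]
[[0.0351, 0.0034, -0.005], [0.0, 0.0, -2.61]]
```

Emit:
apply_moves(
  motion=[
    [[0.022,-0.028,-0.015],[0,0,-2.6]],
    [[0.023,-0.027,-0.015],[0,0,-2.6]],
    [[0.024,-0.026,-0.015],[0,0,-2.6]],
    [[0.025,-0.0245,-0.015],[0,0,-2.6]],
    [[0.0265,-0.023,-0.015],[0,0,-2.6]],
    [[0.0275,-0.022,-0.015],[0,0,-2.6]],
    [[0.0285,-0.021,-0.01],[0,0,-2.6]],
    [[0.0295,-0.0195,-0.01],[0,0,-2.6]],
  ],
  fingers=1,
)

```text
time_s: 1.77
position: [292.7, -414.4, 324.8]
tcp_rot: [2.987, 0.97, 0.0]
force: [0.8, 0.2, -0.6]
gripper_width: 0.999
grip_force: 0.0
```

Emit:
apply_moves(
  motion=[
    [[0.03,-0.018,0],[0,0,-2.6]],
    [[0.031,-0.017,0],[0,0,-2.6]],
    [[0.032,-0.0155,0],[0,0,-2.6]],
    [[0.0325,-0.014,0],[0,0,-2.6]],
    [[0.033,-0.0125,0],[0,0,-2.6]],
    [[0.0335,-0.011,0],[0,0,-2.6]],
    [[0.034,-0.0095,0],[0,0,-2.6]],
    [[0.0345,-0.008,0],[0,0,-2.6]],
  ],
)

```text
time_s: 2.43
position: [403.0, -154.2, 324.3]
tcp_rot: [2.763, 1.493, 0.001]
force: [-0.2, -0.3, 0.6]
gripper_width: 1.003
grip_force: 0.0
```

Emit:
apply_moves(
  motion=[
    [[0.0345,-0.006,0],[0,0,-2.6]],
    [[0.035,-0.0045,0],[0,0,-2.6]],
    [[0.035,-0.003,0],[0,0,-2.6]],
    [[0.035,-0.0015,0],[0,0,-2.6]],
    [[0.035,0,0],[0,0,-2.6]],
    [[0.035,0.002,0],[0,0,-2.6]],
    [[0.035,0.0035,0],[0,0,-2.6]],
    [[0,0,0],[0,0,0]],
  ],
)

```text
time_s: 3.1
position: [501.5, 73.9, 324.1]
tcp_rot: [-2.489, -1.916, -0.002]
force: [-0.2, -1.0, -1.1]
gripper_width: 1.002
grip_force: 0.0
```

Run:
```python
from h import *
s=env.state();f=env.grab_frame("wrist");save(f,"w1.png");T=wT(f,s)
print(s["time_s"],s["position"],s["tcp_rot"],"cam",T[:3,3].round())
for l in ["eye_top","pivot_top","third_mark","park_boss","locking_pin","pin_tip","drive_unit"]:
    r=env.tip_of(f,l);print(l,[(np.round(x["xyz"],1),round(x["confidence"],2)) for x in r[:2]])
```

```text
3.1 [501.48452227  73.87613557 324.10375487] [-2.48898107e+00 -1.91644978e+00 -1.73617551e-03] cam [523. 154. 495.]
eye_top [(array([634.4,  20. ,  96.5]), 0.8)]
pivot_top [(array([573.7, -72.5,  93.8]), 0.73)]
third_mark [(array([568.7,  36. ,  85.4]), 0.9)]
park_boss [(array([536.1,  99.7,  96.1]), 0.89)]
locking_pin [(array([534.7,  96.1,  94. ]), 0.53)]
pin_tip []
drive_unit [(array([5.997e+02, 1.190e+01, 5.000e-01]), 0.7)]
```

View pics/w1.png

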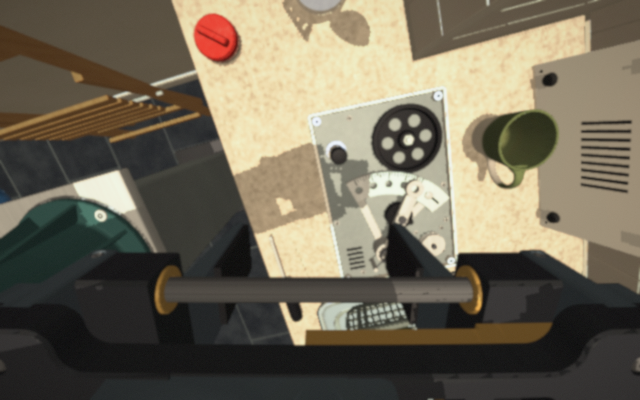

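The unit shows in px (310-455, 90-280), with the pin knob at (338,155) and the white sector at about (365-440, 180-200). I'm zooming in with the projected predictions overlaid.

Run:
```python
from h import *
s=env.state();f=env.grab_frame("wrist");T=wT(f,s)
im=f["image"][80:290,300:470,::-1].copy();im=cv2.resize(im,None,fx=4.5*0.63,fy=4.5*0.63,interpolation=cv2.INTER_CUBIC);k=4.5*.63
for n,X,c in [("eye",[635,20,96],(0,0,255)),("piv",[576,-71,96],(255,0,0)),("3",[569,37,84],(0,160,0)),("pin",[536,100,130],(0,255,255))]:
    u=(w2px(f,T,X)[0]-[300,80])*k;print(n,u);cv2.circle(im,tuple(int(a) for a in u),3,c,1)
cv2.imwrite("pics/w1c.png",im)
```

```text
eye [328.62101234 294.44199988]
piv [249.9825605  476.17123946]
3 [192.85147815 290.73148633]
pin [109.8688599  201.81367796]
```

View pics/w1c.png

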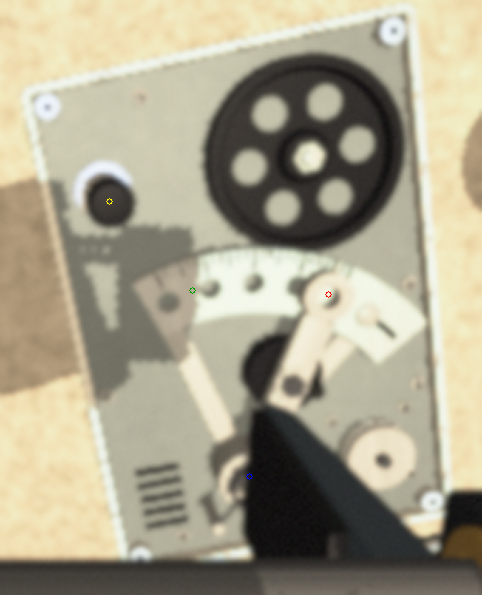

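The crop shows the pin knob at (109,201), the eye hole near the red mark (328,294), and sector holes 1-4 at about (296,287), (254,282), (209,287) and (168,301).

Run:
```python
from h import *
from scipy.optimize import least_squares
s=env.state();f=env.grab_frame("wrist");T=wT(f,s);k=4.5*.63
H=np.array([px2w(f,T,np.array(u)/k+[300,80],84)[:2] for u in [(297,287),(254,282),(209,287),(168,301)]])
pin=px2w(f,T,np.array([110,201])/k+[300,80],130)
print(H.round(1),pin.round(1), np.linalg.norm(np.diff(H,axis=0),axis=1).round(1),"expect",2*110*np.sin(.1047))
# unknown: pivot x,y, angle of hole1
def m(p):return np.array([[p[0]+110*np.cos(p[2]+i*.20944),p[1]+110*np.sin(p[2]+i*.20944)] for i in range(4)])
r=least_squares(lambda p:(m(p)-H).ravel(),[576,-71,1.2]);p=r.x
print(p,np.degrees(p[2]),r.fun.round(1),"hole3",m(p)[2].round(1))
c=np.radians(57);print("eye by yaw-3",p[:2]+110*np.array([np.cos(c),np.sin(c)]))
```

```text
[[622.9  24.7]
 [601.3  33.3]
 [577.8  36.9]
 [555.1  35.1]] [536.2 100.4 130. ] [23.2 23.8 22.7] expect 22.991939596606333
[573.06117765 -73.30074617   1.10455064] 63.28609006530861 [-0.4  0.3 -0.3 -0.2  0.5 -0.3  0.2  0.2] hole3 [578.3  36.6]
eye by yaw-3 [632.9714715   18.95301631]
```

```bash
python3 -c "
from h import *
plan([536.2,100.4,101],-15,33)"
```

```text
rows 7 turn [ 0.02 -0.01 -0.21] total tool-shift [ 39.6  26.8 223.1]
[[0.0057, 0.0038, 0.0319], [0.0, -0.0, -0.03]]
[[0.0057, 0.0038, 0.0319], [0.0, -0.0, -0.03]]
[[0.0057, 0.0038, 0.0319], [0.0, -0.0, -0.03]]
[[0.0057, 0.0038, 0.0319], [0.0, -0.0, -0.03]]
[[0.0057, 0.0038, 0.0319], [0.0, -0.0, -0.03]]
[[0.0057, 0.0039, 0.0319], [0.0, -0.0, -0.03]]
[[0.0057, 0.0039, 0.0319], [0.0, -0.0, -0.03]]
```

Emit:
apply_moves(
  motion=[
    [[0.01,0.007,0.03],[0,0,-0.1]],
    [[0.01,0.0065,0.03],[0,0,-0.1]],
    [[0.01,0.0065,0.03],[0,0,0]],
    [[0.0095,0.0065,0.03],[0,0,0]],
    [[0,0,0.03],[0,0,0]],
    [[0,0,0.03],[0,0,0]],
    [[0,0,0.02],[0,0,0]],
    [[0,0,0],[0,0,0]],
  ],
)

```text
time_s: 4.27
position: [533.4, 100.4, 120.2]
tcp_rot: [-2.49, -1.911, 0.008]
force: [-0.5, -0.8, -0.9]
gripper_width: 1.002
grip_force: 0.0
```

Run:
```python
from h import *
s=env.state();f=env.grab_frame("wrist");save(f,"w2.png");T=wT(f,s)
print(s["time_s"],s["position"],s["force"])
for l in ["eye_top","pivot_top","third_mark","locking_pin","drive_unit"]:
    r=env.tip_of(f,l);print(l,[(np.round(x["xyz"],1),round(x["confidence"],2)) for x in r[:2]])
```

```text
4.2667 [533.35355611 100.42322704 120.18104195] [-0.52528652 -0.81774627 -0.87407365]
eye_top []
pivot_top [(array([601.9,  14.4,  -2.6]), 0.42)]
third_mark [(array([569.7,  38.6,  84.9]), 0.76)]
locking_pin [(array([535.7, 100. ,  94.2]), 0.96)]
drive_unit [(array([ 6.01e+02,  1.52e+01, -3.00e-01]), 0.68)]
```

View pics/w2.png

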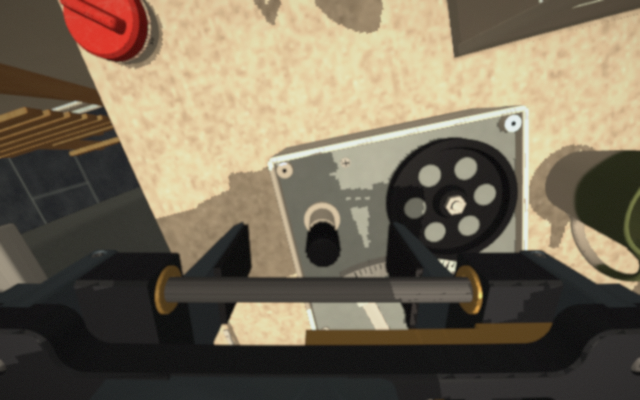

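The knob at px (324,240) is centred between the fingers. I'm lowering and closing.

Emit:
apply_moves(
  motion=[
    [[0.0005,0.0022,0.006],[0,0,0]],
    [[0,0,0.006],[0,0,0]],
    [[0,0,0.006],[0,0,0]],
    [[0,0,0],[0,0,0]],
  ],
)

```text
time_s: 4.9
position: [537.2, 100.9, 104.6]
tcp_rot: [-2.491, -1.913, 0.002]
force: [-0.8, 0.3, 0.6]
gripper_width: 0.996
grip_force: 0.0
```

Emit:
apply_moves(
  motion=[
    [[0,0,0],[0,0,0]],
    [[0,0,0],[0,0,0]],
    [[0,0,0],[0,0,0]],
    [[0,0,0],[0,0,0]],
    [[0,0,0],[0,0,0]],
    [[0,0,0],[0,0,0]],
    [[0,0,0],[0,0,0]],
    [[0,0,0],[0,0,0]],
  ],
  fingers=0,
)

```text
time_s: 5.57
position: [538.0, 101.0, 106.0]
tcp_rot: [2.491, 1.914, 0.0]
force: [-0.2, 0.1, 0.8]
gripper_width: 0.45
grip_force: 0.0
```

Emit:
apply_moves(
  motion=[
    [[0,-0.001,0.005],[0,0,0]],
    [[0,0,0],[0,0,0]],
    [[0,0,0],[0,0,0]],
    [[0,0,0],[0,0,0]],
    [[0,0,0],[0,0,0]],
    [[0,0,0],[0,0,0]],
    [[0,0,0],[0,0,0]],
    [[0,0,0],[0,0,0]],
  ],
  fingers=0,
)

```text
time_s: 6.23
position: [537.0, 101.2, 101.0]
tcp_rot: [-2.491, -1.914, -0.0]
force: [-0.9, -0.5, -0.3]
gripper_width: 0.231
grip_force: 30.0
```

Emit:
apply_moves(
  motion=[
    [[0,0,-0.005],[0,0,0]],
    [[0,0,-0.01],[0,0,0]],
    [[0,0,-0.01],[0,0,0]],
    [[0,0,-0.015],[0,0,0]],
    [[0,0,-0.015],[0,0,0]],
    [[0,0,0],[0,0,0]],
    [[0,0,0],[0,0,0]],
  ],
)

```text
time_s: 6.82
position: [537.7, 101.4, 157.2]
tcp_rot: [2.49, 1.913, 0.003]
force: [0.2, 0.5, -1.9]
gripper_width: 0.232
grip_force: 30.0
```

```bash
python3 - <<'E'
from h import *
s=env.state();print(s["position"],s["force"],s["tcp_rot"])
f=env.grab_frame("wrist");save(f,"w3.png")
for l in ["locking_pin","pin_tip","eye_top","third_mark"]:
    r=env.tip_of(f,l);print(l,[(np.round(x["xyz"],1),round(x["confidence"],2)) for x in r[:2]])
E
python3 -c "
from h import *
plan([634,19.7,151],-15,30)"
```

```text
[537.69124513 101.36353972 157.15143686] [ 0.22580916  0.52446154 -1.88237348] [2.49041912 1.91310032 0.00327224]
locking_pin [(array([536.6,  97.5, 153.2]), 0.57)]
pin_tip [(array([539.6, 100.6, 123. ]), 0.85)]
eye_top [(array([636. ,  20.5,  97.7]), 0.88)]
third_mark [(array([567.1,  38.8,  87.1]), 0.83)]
rows 5 turn [-0.06  0.03  0.06] total tool-shift [-53.6 115.1   4.1]
[[-0.0107, 0.023, 0.0008], [-0.01, 0.01, 0.01]]
[[-0.0107, 0.023, 0.0008], [-0.01, 0.01, 0.01]]
[[-0.0107, 0.023, 0.0008], [-0.01, 0.01, 0.01]]
[[-0.0107, 0.023, 0.0008], [-0.01, 0.01, 0.01]]
[[-0.0107, 0.023, 0.0008], [-0.01, 0.01, 0.01]]
```

Emit:
apply_moves(
  motion=[
    [[-0.011,0.023,0],[0,0,0]],
    [[-0.011,0.023,0],[0,0,0]],
    [[-0.011,0.023,0],[0,0,0]],
    [[-0.011,0.023,0],[0,0,0]],
    [[-0.009,0.0235,0],[0,0,0]],
    [[0,0,0.008],[0,0,0]],
    [[0,0,0.008],[0,0,0]],
    [[0,0,0],[0,0,0]],
  ],
)

```text
time_s: 7.73
position: [633.1, 20.4, 137.4]
tcp_rot: [-2.49, -1.912, 0.005]
force: [-1.3, 0.3, -2.2]
gripper_width: 0.232
grip_force: 30.0
```

Run:
```python
from h import *
s=env.state();print(s["position"],s["force"],s["tcp_rot"])
f=env.grab_frame("wrist");T=wT(f,s)
for l in ["locking_pin","pin_tip","eye_top","pivot_top"]:
    r=env.tip_of(f,l);print(l,[(np.round(x["xyz"],1),round(x["confidence"],2),w2px(f,T,x["xyz"])[0].round()) for x in r[:2]])
u=w2px(f,T,np.array(s["position"])+[0,0,-32])[0].round().astype(int);print(u)
x0,y0=max(u[0]-70,0),max(u[1]-60,0)
im=f["image"][y0:y0+110,x0:x0+140,::-1];cv2.imwrite("pics/w4.png",cv2.resize(im,None,fx=5,fy=5,interpolation=cv2.INTER_CUBIC));print(x0,y0)
```

```text
[633.11000677  20.44851824 137.35504501] [-1.25700628  0.34465095 -2.1535866 ] [-2.48972223 -1.91204976  0.00465511]
locking_pin [(array([630.4,  17.2, 133. ]), 0.71, array([315., 248.]))]
pin_tip [(array([634.2,  20. , 102.2]), 0.61, array([320., 226.]))]
eye_top [(array([633.8,  19.9,  96.4]), 0.81, array([319., 223.]))]
pivot_top [(array([578.1, -71.7,  93.7]), 0.56, array([286., 325.]))]
[318 227]
248 167
```

View pics/w4.png

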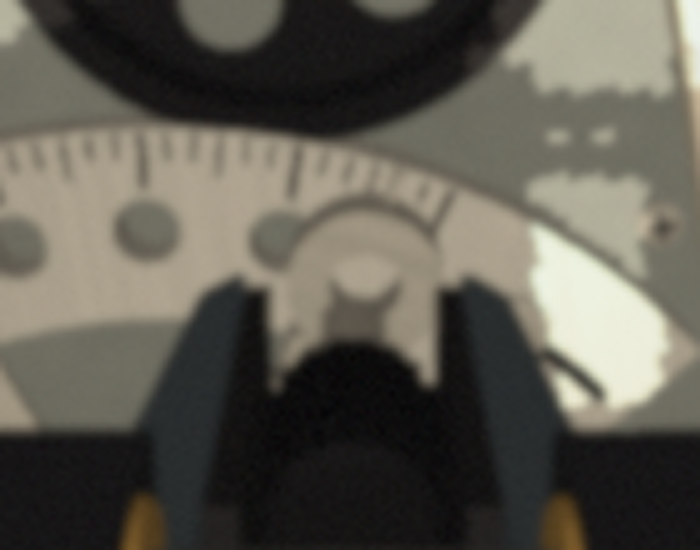

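The eye ring spans crop x 283-440, centred near (362,286). The shank is at x 325-385, with its tip's near edge at y≈295. I'm converting both to world positions.

Run:
```python
from h import *
s=env.state();f=env.grab_frame("wrist");T=wT(f,s)
print("camz",T[:3,2].round(2),s["position"])
o=np.array([248,167])
for n,u,z in [("eye ctr",(362,286),96),("ring L",(283,290),96),("ring R",(440,290),96),("ring top",(362,206),96),("hole top",(362,256),96),("shankL",(325,320),110),("shankR",(386,320),110),("tip far edge",(356,296),105)]:
    print(n,px2w(f,T,o+np.array(u)/5,z).round(1))
# gradient check
g=cv2.cvtColor(f["image"],cv2.COLOR_RGB2GRAY)
print(g[204:242,320:321].T)
print(g[228:234,308:334])
Ry=R.from_rotvec(s["tcp_rot"]).as_matrix();print(Ry.round(3))
```

```text
camz [-0.08 -0.28 -0.96] [634.69370415  20.76210383 140.21237983]
eye ctr [636.1  18.   96. ]
ring L [623.4  20.7  96. ]
ring R [648.4  14.   96. ]
ring top [639.6  31.4  96. ]
hole top [637.5  23.1  96. ]
shankL [630.5  19.4 110. ]
shankR [639.6  17.  110. ]
tip far edge [635.6  20.1 105. ]
[[127 113  99  93 105 125 141 147 149 148 145 144 144 149 156 160 162 163
  161 161 155 137 112  92  86  86  85  86  85  81  64  39  21  14  13  10
   11  15]]
[[141 140 140 136 125 107  91  87  87  88  87  88  86  85  86  95 112 132
  140 143 145 144 144 143 144 142]
 [142 141 139 132 120 101  90  86  86  87  87  87  86  84  85  94 115 133
  141 143 144 144 144 144 146 145]
 [141 142 139 131 113  96  87  86  86  87  88  85  85  84  85  92 110 129
  139 142 143 143 143 145 149 149]
 [142 143 140 131 113  95  85  86  88  88  88  87  86  84  83  88 105 126
  138 141 143 143 144 147 152 151]
 [141 142 139 130 112  93  86  86  86  87  87  87  85  84  83  87 102 122
  136 140 142 142 145 149 154 153]
 [140 140 138 127 108  89  82  80  82  81  82  83  81  79  79  83  99 120
  135 139 141 144 147 153 156 152]]
[[ 0.257  0.966  0.   ]
 [ 0.966 -0.257  0.   ]
 [ 0.     0.    -1.   ]]
```

Emit:
apply_moves(
  motion=[
    [[0.0007,0.0005,0.004],[0,0,0]],
    [[0,0,0.004],[0,0,0]],
    [[0,0,0.003],[0,0,0]],
    [[0,0,0.0005],[0,0,0]],
    [[0,0,0.0005],[0,0,0]],
    [[0,0,0.0005],[0,0,0]],
    [[0,0,0.0005],[0,0,0]],
    [[0,0,0],[0,0,0]],
  ],
)

```text
time_s: 8.7
position: [635.7, 20.8, 126.9]
tcp_rot: [2.491, 1.914, 0.0]
force: [0.4, 0.7, -1.2]
gripper_width: 0.236
grip_force: 30.0
```

Emit:
apply_moves(
  motion=[
    [[0,0,0.0005],[0,0,0]],
    [[0,0,0.0005],[0,0,0]],
    [[0,0,0.0005],[0,0,0]],
    [[0,0,0.0005],[0,0,0]],
    [[0,0,0],[0,0,0]],
  ],
)

```text
time_s: 9.12
position: [635.6, 20.8, 124.8]
tcp_rot: [-2.491, -1.914, 0.0]
force: [-0.5, -0.6, -0.8]
gripper_width: 0.235
grip_force: 30.0
```

Emit:
apply_moves(
  motion=[
    [[0,0,0.001],[0,0,0]],
    [[0,0,0.001],[0,0,0]],
    [[0,0,0.001],[0,0,0]],
    [[0,0,0.001],[0,0,0]],
    [[0,0,0.001],[0,0,0]],
    [[0,0,0],[0,0,0]],
  ],
)

```text
time_s: 9.62
position: [635.5, 20.8, 119.7]
tcp_rot: [-2.491, -1.914, 0.0]
force: [0.0, -0.6, -1.6]
gripper_width: 0.234
grip_force: 30.0
```

Run:
```python
from h import *
s=env.state();print(s["position"],s["force"],s["ft_torque"])
f=env.grab_frame("wrist");T=wT(f,s)
for l in ["pin_tip","eye_top"]:
    r=env.tip_of(f,l);print(l,[(np.round(x["xyz"],1),round(x["confidence"],2)) for x in r[:2]])
im=f["image"][150:300,220:420,::-1];cv2.imwrite("pics/w5.png",cv2.resize(im,None,fx=4,fy=4,interpolation=cv2.INTER_CUBIC))
```

```text
[635.49416756  20.81273324 119.6617127 ] [ 0.00873333 -0.591163   -1.64211011] [ 0.01960645 -0.11040192  0.00123797]
pin_tip [(array([634.7,  22.8,  88.4]), 0.58)]
eye_top [(array([633.6,  19.4,  96.2]), 0.61)]
```

View pics/w5.png

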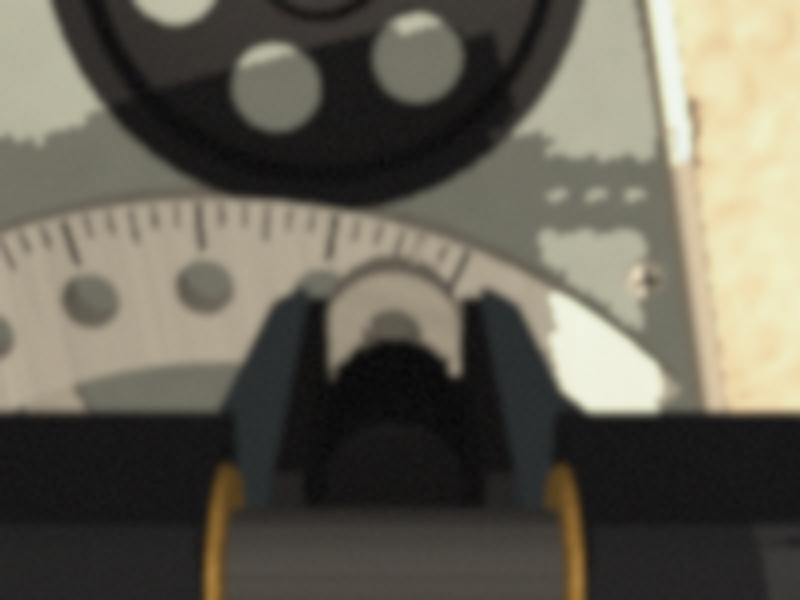

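The pin stands in the eye: shank at crop (393,325), no contact force. Holes 1, 2 and 3 are at crop (320,283), (205,285) and (90,300). I'm calculating hole 3's swing and the arc moves.

Run:
```python
from h import *
from scipy.optimize import least_squares
s=env.state();f=env.grab_frame("wrist");T=wT(f,s);P=np.array(s["position"])
o=np.array([220,150]);w=lambda u,z:px2w(f,T,o+np.array(u)/4,z)[:2]
eye=(w((328,335),96)+w((463,335),96))/2;top=w((395,267),96)
print("eye",eye,"ring w",np.linalg.norm(w((328,335),96)-w((463,335),96)),"top",top)
H=[w((205,286),84),w((90,300),84)];print(H)
for c in [57,56,58]:
  c=np.radians(c);pv=P[:2]-110*np.array([np.cos(c),np.sin(c)])
  for h,n in zip(H,(2,3)):
    h=h+P[:2]-eye*[1,1]+[0,0]; h0=h
    d=h-pv;print(n,"r",np.linalg.norm(d).round(1),"swing",(np.arctan2(d[1],d[0])-c).round(3), "nominal",n*.2094)
```

```text
eye [635.89513216  18.70193433] ring w 25.399829136139783 top [639.29393741  31.87726343]
[array([600.97986373,  33.40296792]), array([578.0186146 ,  36.42569824])]
2 r 109.8 swing 0.346 nominal 0.4188
3 r 110.0 swing 0.557 nominal 0.6282
2 r 109.2 swing 0.347 nominal 0.4188
3 r 109.0 swing 0.56 nominal 0.6282
2 r 110.5 swing 0.345 nominal 0.4188
3 r 111.0 swing 0.555 nominal 0.6282
```

Run:
```python
import numpy as np
pv=np.array([575.6,-71.5]);M=np.array([[.257,.966],[.966,-.257]])
e=lambda q:pv+110*np.array([np.cos(np.radians(57)+q),np.sin(np.radians(57)+q)])
q=[i*.56/16 for i in range(17)]
for a,b in zip(q,q[1:]): print(round(b,3),(M@(e(b)-e(a))/1000).round(4),e(b).round(1))
```

```text
0.035 [ 0.0011 -0.0037] [632.2  22.8]
0.07 [ 0.001  -0.0037] [628.9  24.7]
0.105 [ 0.0009 -0.0037] [625.5  26.5]
0.14 [ 0.0007 -0.0038] [622.1  28.2]
0.175 [ 0.0006 -0.0038] [618.5  29.8]
0.21 [ 0.0005 -0.0038] [615.   31.2]
0.245 [ 0.0003 -0.0038] [611.3  32.5]
0.28 [ 0.0002 -0.0038] [607.7  33.7]
0.315 [ 0.0001 -0.0038] [604.   34.8]
0.35 [-0.0001 -0.0038] [600.2  35.7]
0.385 [-0.0002 -0.0038] [596.5  36.5]
0.42 [-0.0003 -0.0038] [592.7  37.2]
0.455 [-0.0005 -0.0038] [588.9  37.7]
0.49 [-0.0006 -0.0038] [585.   38.1]
0.525 [-0.0007 -0.0038] [581.2  38.4]
0.56 [-0.0009 -0.0037] [577.4  38.5]
```

Emit:
apply_moves(
  motion=[
    [[0.0006,-0.0018,0],[0,0,0]],
    [[0.0005,-0.0019,0],[0,0,0]],
    [[0.001,-0.0037,0],[0,0,0]],
    [[0.0009,-0.0037,0],[0,0,0]],
    [[0.0007,-0.0038,0],[0,0,0]],
    [[0,0,0],[0,0,0]],
  ],
)

```text
time_s: 10.32
position: [621.7, 28.6, 120.1]
tcp_rot: [2.491, 1.914, 0.0]
force: [3.1, -1.5, -0.2]
gripper_width: 0.233
grip_force: 30.0
```

Emit:
apply_moves(
  motion=[
    [[0.0006,-0.0038,0],[0,0,0]],
    [[0.0005,-0.0038,0],[0,0,0]],
    [[0.0003,-0.0038,0],[0,0,0]],
    [[0.0002,-0.0038,0],[0,0,0]],
    [[0.0001,-0.0038,0],[0,0,0]],
    [[-0.0001,-0.0038,0],[0,0,0]],
    [[-0.0002,-0.0038,0],[0,0,0]],
    [[0,0,0],[0,0,0]],
  ],
)

```text
time_s: 10.98
position: [597.1, 36.6, 120.3]
tcp_rot: [2.491, 1.913, 0.002]
force: [5.9, -1.4, -1.1]
gripper_width: 0.233
grip_force: 30.0
```

Emit:
apply_moves(
  motion=[
    [[-0.0003,-0.0038,0],[0,0,0]],
    [[-0.0005,-0.0038,0],[0,0,0]],
    [[-0.0006,-0.0038,0],[0,0,0]],
    [[-0.0007,-0.0038,0],[0,0,0]],
    [[-0.0006,-0.003,0],[0,0,0]],
    [[0,0,0],[0,0,0]],
    [[0,0,0],[0,0,0]],
  ],
)

```text
time_s: 11.57
position: [579.5, 38.7, 120.5]
tcp_rot: [2.49, 1.913, 0.004]
force: [7.3, -0.7, -1.9]
gripper_width: 0.235
grip_force: 30.0
```

Run:
```python
from h import *
s=env.state();P=np.array(s["position"]);print(P,s["force"])
d=P[:2]-[575.6,-71.5];print("r",np.linalg.norm(d),"swing",np.arctan2(d[1],d[0])-np.radians(57))
f=env.grab_frame("wrist");T=wT(f,s)
im=f["image"][150:300,240:400,::-1];cv2.imwrite("pics/w6.png",cv2.resize(im,None,fx=4,fy=4,interpolation=cv2.INTER_CUBIC))
```

```text
[579.53759945  38.70284009 120.5229322 ] [ 7.34502601 -0.69411266 -1.89778922]
r 110.27316379523411 swing 0.5402433752024898
```

View pics/w6.png

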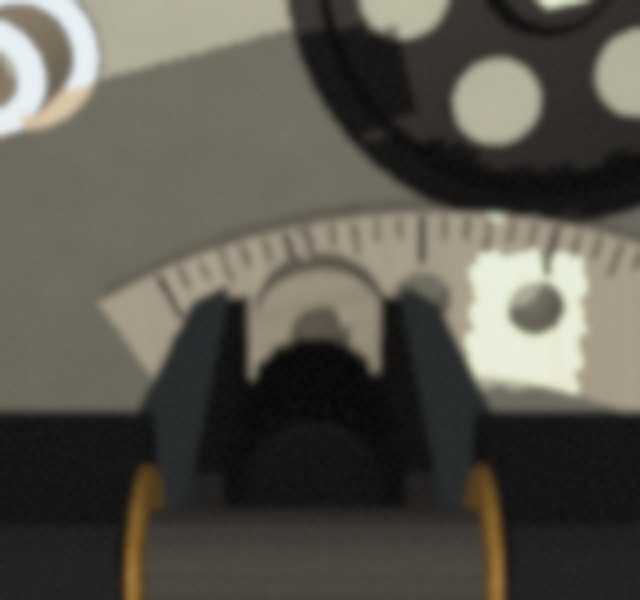

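The pin is near long mark 3 (297,243), with the eye ring at x≈248-382. Hole 2 is at (425,297) and hole 1 at (535,305). I'm extrapolating to hole 3.

Run:
```python
from h import *
s=env.state();f=env.grab_frame("wrist");T=wT(f,s);P=np.array(s["position"])
o=np.array([240,150]);w=lambda u,z:px2w(f,T,o+np.array(u)/4,z)[:2]
eye=(w((247,335),96)+w((382,335),96))/2
pv=np.array([575.6,-71.5])
for n,u in ((1,(536,306)),(2,(425,296))):
    for off in (P[:2]-eye,np.array([-.4,2.1])):
        d=w(u,84)+off-pv;print(n,off.round(1),np.linalg.norm(d).round(1),(np.arctan2(d[1],d[0])-np.radians(57)+.2094*(3-n)).round(3))
```

```text
1 [-0.1  2.3] 110.3 0.555
1 [-0.4  2.1] 109.9 0.557
2 [-0.1  2.3] 110.7 0.548
2 [-0.4  2.1] 110.4 0.55
```

Emit:
apply_moves(
  motion=[
    [[-0.0005,-0.0014,0],[0,0,0]],
    [[0,0,0.0015],[0,0,0]],
    [[0,0,0.0015],[0,0,0]],
    [[0,0,0.0005],[0,0,0]],
    [[0,0,0.0005],[0,0,0]],
    [[0,0,0.0005],[0,0,0]],
    [[0,0,0.0005],[0,0,0]],
    [[0,0,0],[0,0,0]],
  ],
)

```text
time_s: 12.33
position: [578.6, 38.7, 115.7]
tcp_rot: [2.49, 1.913, 0.005]
force: [7.7, 1.1, 1.2]
gripper_width: 0.234
grip_force: 30.0
```

Emit:
apply_moves(
  motion=[
    [[0,0,0.0005],[0,0,0]],
    [[0,0,0.0005],[0,0,0]],
    [[0,0,0.0005],[0,0,0]],
    [[0,0,0],[0,0,0]],
  ],
)

```text
time_s: 12.67
position: [578.6, 38.7, 114.3]
tcp_rot: [2.49, 1.913, 0.005]
force: [8.1, 1.1, 1.8]
gripper_width: 0.23
grip_force: 30.0
```

Emit:
apply_moves(
  motion=[
    [[0,0,0.0005],[0,0,0]],
    [[0,0,0.0005],[0,0,0]],
    [[0,0,0.0005],[0,0,0]],
    [[0,0,0.0005],[0,0,0]],
    [[0,0,0.0005],[0,0,0]],
    [[0,0,0.0005],[0,0,0]],
    [[0,0,0],[0,0,0]],
  ],
)

```text
time_s: 13.25
position: [578.6, 38.8, 111.3]
tcp_rot: [2.49, 1.913, 0.005]
force: [8.6, 1.8, 1.7]
gripper_width: 0.237
grip_force: 30.0
```

Emit:
apply_moves(
  motion=[
    [[0,0,0.001],[0,0,0]],
    [[0,0,0.001],[0,0,0]],
    [[0,0,0.001],[0,0,0]],
    [[0,0,0.001],[0,0,0]],
    [[0,0,0.001],[0,0,0]],
    [[0,0,0.001],[0,0,0]],
    [[0,0,0],[0,0,0]],
  ],
)

```text
time_s: 13.83
position: [578.5, 38.8, 105.1]
tcp_rot: [2.49, 1.913, 0.005]
force: [7.1, 1.8, 0.4]
gripper_width: 0.232
grip_force: 30.0
```

Emit:
apply_moves(
  motion=[
    [[0,0,0.001],[0,0,0]],
    [[0,0,0.0005],[0,0,0]],
    [[0,0,0.0005],[0,0,0]],
    [[0,0,0.0005],[0,0,0]],
    [[0,0,0],[0,0,0]],
  ],
)

```text
time_s: 14.25
position: [578.6, 38.8, 102.7]
tcp_rot: [2.49, 1.913, 0.005]
force: [7.8, 1.8, 0.3]
gripper_width: 0.231
grip_force: 30.0
```

Shoulder contact is expected near TCP z ≈ 101.

Emit:
apply_moves(
  motion=[
    [[0,0,0.0005],[0,0,0]],
    [[0,0,0.0005],[0,0,0]],
    [[0,0,0.0005],[0,0,0]],
    [[0,0,0.0003],[0,0,0]],
    [[0,0,0],[0,0,0]],
  ],
)

```text
time_s: 14.67
position: [578.6, 38.8, 101.0]
tcp_rot: [2.49, 1.912, 0.005]
force: [8.1, 1.7, 0.9]
gripper_width: 0.234
grip_force: 30.0
```

Emit:
apply_moves(
  motion=[
    [[0,0,0.0003],[0,0,0]],
    [[0,0,0.0003],[0,0,0]],
    [[0,0,0],[0,0,0]],
  ],
)

```text
time_s: 14.92
position: [578.6, 38.8, 100.4]
tcp_rot: [2.49, 1.913, 0.005]
force: [7.4, 2.2, 1.2]
gripper_width: 0.236
grip_force: 30.0
```

Emit:
apply_moves(
  motion=[
    [[0,0,0.0003],[0,0,0]],
    [[0,0,0.0003],[0,0,0]],
    [[0,0,0],[0,0,0]],
  ],
)

```text
time_s: 15.17
position: [578.8, 38.8, 100.3]
tcp_rot: [2.49, 1.912, 0.005]
force: [5.4, 1.4, 7.5]
gripper_width: 0.234
grip_force: 30.0
```

Emit:
apply_moves(
  motion=[
    [[0,0,0.0003],[0,0,0]],
    [[0,0.0004,0],[0,0,0]],
    [[0,0.0004,0],[0,0,0]],
    [[0,0,0],[0,0,0]],
  ],
)

```text
time_s: 15.5
position: [579.1, 38.8, 100.1]
tcp_rot: [2.491, 1.913, 0.004]
force: [0.8, 4.3, 15.5]
gripper_width: 0.232
grip_force: 30.0
```

The shoulder is home with 15 N of light push, and the spring load now rests on the hole wall. Releasing.

Emit:
apply_moves(
  motion=[
    [[0,0,0],[0,0,0]],
    [[0,0,0],[0,0,0]],
    [[0,0,0],[0,0,0]],
    [[0,0,0],[0,0,0]],
    [[0,0,0],[0,0,0]],
    [[0,0,0],[0,0,0]],
    [[0,0,0],[0,0,0]],
    [[0,0,0],[0,0,0]],
  ],
  fingers=0.7,
)

```text
time_s: 16.17
position: [577.8, 38.2, 98.6]
tcp_rot: [-2.491, -1.914, 0.0]
force: [0.2, 0.2, -0.0]
gripper_width: 0.697
grip_force: 0.0
```

Emit:
apply_moves(
  motion=[
    [[0,0,-0.01],[0,0,0]],
    [[0,0,-0.02],[0,0,0]],
    [[0,0,-0.03],[0,0,0]],
    [[0,0,-0.03],[0,0,0]],
    [[0,0,-0.02],[0,0,0]],
    [[0,0,-0.01],[0,0,0]],
    [[0,0,0],[0,0,0]],
    [[0,0,0],[0,0,0]],
  ],
)

```text
time_s: 16.83
position: [577.7, 38.2, 218.4]
tcp_rot: [2.491, 1.914, 0.0]
force: [-0.4, -0.2, -0.3]
gripper_width: 0.704
grip_force: 0.0
```

Run:
```python
from h import *
s=env.state();P=np.array(s["position"]);print(s["time_s"],P,s["force"],s["gripper_width"])
f=env.grab_frame("wrist");T=wT(f,s)
for l in ["locking_pin","eye_top","pin_tip"]:
    r=env.tip_of(f,l);print(l,[(np.round(x["xyz"],1),round(x["confidence"],2)) for x in r[:2]])
im=f["image"][130:290,230:430,::-1];cv2.imwrite("pics/w7.png",cv2.resize(im,None,fx=3.7,fy=3.7,interpolation=cv2.INTER_CUBIC))
```

```text
16.8333 [577.70557753  38.18994268 218.44320004] [-0.36535716 -0.16112077 -0.30180234] 0.7039165595224902
locking_pin [(array([577.4,  35. ,  96.2]), 0.6), (array([566.6,  37.9,  86.4]), 0.3)]
eye_top [(array([580.5,  37.2,  95.8]), 0.82), (array([ 6.017e+02,  1.480e+01, -6.000e-01]), 0.68)]
pin_tip []
```

View pics/w7.png

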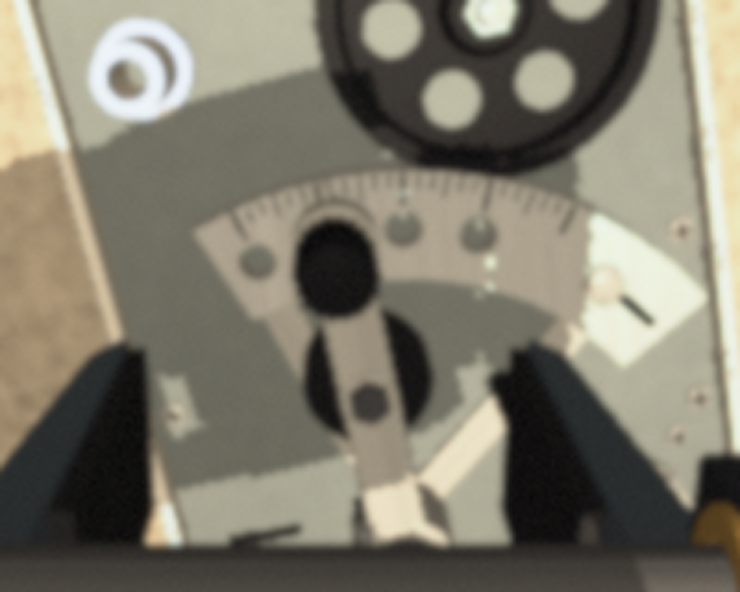

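The knob is at (336,268), upright on the eye, between hole 2 (403,228) and hole 4 (258,262). So it stands in the third hole, with its shoulder at z ≈ 96 and the gripper clear.

```bash
python3 -c "
from h import *
print(env.hand_in())"
```

```text
the job is handed in; nothing more can be done
None
```

I handed the job in after about 17 s of robot time: the pin is in the third hole holding the tensioner arm at about 0.55 rad, shoulder down on the eye and released; pushing never read above about 16 N, the arm did not snap back, and the mug, timer and screwdriver were never touched (the hand-in returned no verdict).

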